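# Close up the plane-iron chest

### The job

Close up the plane-iron chest: with the fingertips push both drawers fully home, in either order, and only then swing the lid down until it lies shut. Only push, gently: do not slam, pinch or pull a knob or the lid, and leave the planes and everything else on the bench where they are.

Things in the scene. Friction and masses are not known exactly. Their poses are not given: they have to be found in the camera images.
- chest: low wooden chest, fixed: 150 deep (x, over shut drawer fronts) x 260 wide (y) x 96.5 mm high with its lid shut, 86 without. Two drawers side by side below, open till above. Origin: centre of its underside, on the bench; its -x is the front with the knobs (turned more or less to the robot), +y its left, z up. Shut drawer fronts lie at its x = -75 mm, its back at +75 mm
- drawer_left (a joint): left (chest's +y) drawer, slides out of the front along the chest's -x: 0 = fully home, value = m pulled out (0.03 to 0.07 at the start, stop at 0.10). Runs stiffly (about 1.5 N) and stays where it is left. Front 122 wide x 40 mm high, bottom 4 mm above the bench, its middle at the chest's y = +63 mm
- drawer_right (a joint): right (chest's -y) drawer, same as the left; its middle at the chest's y = -63 mm
- left_knob_face (a point): centre of the flat outer face of the left drawer's round wooden knob: 22 mm across, standing 24 mm out of the middle of the drawer front, 26 mm above the bench (chest x = -99 mm when the drawer is home); moves with the drawer
- right_knob_face (a point): the same point on the right drawer's knob
- lid (a joint): lid, a plain flat board 140 deep x 260 wide x 10 mm thick, hinged along the chest's back top edge; rad: 0 = shut flat on the chest, 1.57 = upright, opening upward and back; 1.05 to 1.4 at the start. Stiff hinge (about 0.21 N m): it stays at any angle and does not fall, so it must be pushed all the way down
- lid_edge (a point): middle of the lid's free edge, on its outer face (the face that is on top when shut), 140 mm from the hinge line; moves with the lid
- lid_hinge (a point): middle of the hinge line, at the lid's inner face: chest x = +75 mm, y = 0, 86.5 mm above the bench
- smoother: short wooden hand plane with a horn handle, 200 x 62 x 58 mm body (about 115 mm high at the horn), loose, beside the chest, 40 to 75 mm from its left side (+y of the chest); origin: centre of its underside; leave it alone
- screw_jar: small glass jar with a steel cap, 36 mm across, 60 mm high, loose, standing in front of the chest, midway between the two knobs and nearer the robot, 210 to 225 mm from the chest's origin; origin: centre of its underside; leave it alone
- screwdriver: screwdriver with a wooden handle, 180 mm long, 26 mm high, loose, lying to the right of the chest, along its side; origin: centre of its underside; leave it alone
- jack_plane: longer wooden hand plane, 250 x 62 mm, about 115 mm high, loose, on the left of the bench; origin: centre of its underside; leave it alone
- metal_plane: metal hand plane with painted handles, 220 x 60 mm, about 100 mm high, loose, on the right of the bench; origin: centre of its underside; leave it alone
- cork_block: cork sanding block, 110 x 65 x 35 mm, loose, on the right of the bench, near the robot; origin: centre of its underside; leave it alone

How it is judged:
On the way, in this order (a step that is already met when the one before it is completed fails the run):
1. both drawers are fully home while the lid still stands open (value of joint each of drawer_left, drawer_right below 0.004 m and value of joint lid above 0.7 rad), for 0.1 s.
2. the lid is shut, with both drawers still home (value of joint each of drawer_left, drawer_right below 0.004 m and value of joint lid below 0.04 rad), for 0.2 s.
At the end, for the whole second after the job is handed in: both drawers within 4 mm of fully home and the lid within 0.04 rad of shut (all of step 2); the robot touches nothing.
It fails at once if a plane or another loose thing on the bench is moved or lifted by more than 20 mm, or the jar or a plane is tipped (distance of any of smoother, screw_jar, screwdriver, jack_plane, metal_plane, cork_block from where it was at the start of the episode above 0.02 m or angle between any of screw_jar, smoother, jack_plane, metal_plane's own z axis and vertical above 0.35 rad).
It fails at once if a drawer is pulled farther out than it stood (beyond 80 mm) (value of joint any of drawer_left, drawer_right above 0.08 m).
It fails at once if a drawer is slammed (faster than 0.6 m/s) or the lid is slammed (faster than 3.5 rad/s) (velocity of joint any of drawer_left, drawer_right below -0.6 m/s or velocity of joint lid below -3.5 rad/s).
It fails at once if a drawer is pinched or forced (over 32 N from the fingers) while still more than 6 mm out, or the lid is pinched or forced (over 32 N) on its way down ((contact force between the fingers and drawer_left above 32 N and value of joint drawer_left above 0.006 m) or (contact force between the fingers and drawer_right above 32 N and value of joint drawer_right above 0.006 m) or (contact force between the fingers and lid above 32 N and value of joint lid above 0.06 rad)).
It also fails if it takes over 59 s, if anything falls off the work surface, if the arm or the gripper's body presses on something with over 40 N, if the wrist force passes 120 N, or if a joint passes its speed limit or range.

### The arm

A 7-joint arm with a two-finger parallel gripper is mounted at the origin on the work surface. World frame = base frame: x ahead of the robot, y to its left, z up, the work surface at z = 0. Lengths are in m, angles in rad, forces in N, time in s.
With the tool pointing down it reaches from about 0.35 to 0.9 m from the base axis. Payload 8.1 kg.
Tool frame: the origin (TCP) lies on the centre line of the jaws, within the pads' length; the fingertips stand 19 mm ahead of it and the grasp point (between the pads) is the TCP; z points along the fingers, y is the line along which they close (so a half turn about z gives the same grasp; the last joint's range is limited). The gripper opens to 85 mm and grips with 20 to 120 N. Pads are 22 mm wide; open, the fingers measure 114 mm over their backs; the gripper's body (76 mm by 85 mm) begins 54 mm behind the grasp point. The pads swing forward as they close: fully open they stand 13 mm farther back than shut.
Start: joints at [-1.257, 0.434, 0.025, 1.573, -0.012, 1.134, -0.075], TCP at [0.253, 0.571, 0.25] pointing down, gripper open.
Joint ranges: [-2.62, 2.62], [-0.44, 2.09], [-1.27, 1.32], [0.08, 2.57], [-1.32, 4.46], [0.12, 2], [-2.74, 2.74]. Speed limits (rad/s): [2.22, 2.22, 3.01, 3.01, 3.14, 3.14, 3.14].

### API

Orientations are given as a rotation vector (axis times angle).
In Python, from workcell import ctrl gives the robot as it stands.
- The arm moves only by the tool servo_tool, never from a script. Its argument "plan" is a list of rows, each a list of 2 entries, a list of its own where there are three numbers: the shift along the tool's x, y, z in units of 30 mm (1.0 is 30 mm), then the turn about the tool's z in units of 5 degrees (1.0 is 5 degrees). A call has 1 to 5 rows; each row is the pose to reach, as a shift and turn from the pose commanded when the call began, along the tool's axes at that moment; what a row does not reach only later rows make up. A row lasts 1/10 s, in which the tool goes at most 50 mm and 8.59 degrees, less where a joint would pass 70% of its speed; a pose out of reach is approached as far as the arm can. A call with a gripper value outside its range is refused whole. "hand" is the closure, from -1 (fully open) to 1 (shut), so that 0 is half open, set as the call begins (left out, the last holds). The fingers move at their own pace and stop on an object; "grip_force" is the grip in N (left out, the last holds). Time passes only in rows, so rows that repeat a pose let the fingers close. It gives the time, the measured TCP pose, the force, the opening and the grip force at its end, in the units of the state.
- ctrl.get_obs(): the state, without advancing time (a new reading comes with each control period).
- ctrl.camera(name): name is "scene" or "side" or "wrist"; returns the picture (400x640x3 uint8, red, green, blue); there is no depth.
- ctrl.calibration(name): a dict with "K" (3x3 intrinsics, pixels), "camera_from_world" (4x4, takes a point from world to camera coordinates). Camera axes: x right, y down, z forward; pixel columns grow to the right and rows downward; lengths in m; the calibration is good to about 2 mm. A picture is of the moment at which its call begins: read the wrist's pose just before it. calibration takes no time and is no camera call; for the wrist camera it gives the pose at the moment of the call.
- ctrl.finish_job(): hands the job in; it is judged then, once.
The state is a dict: "time": time; "joints": joint angles; "dq": joint speeds; "tau": joint torques, N m; "eef_pos": TCP position; "orientation": TCP orientation; "ft_force": force on the tool from outside, world axes, zero at the start; "torque": the same for the moment, N m; "width": opening from 0.0 (shut) to 1.0 (fully open); "grasp_force": force on a finger pad.
Only numpy, scipy, OpenCV 4.12 (cv2) and the standard library are available. Lean on these libraries where they do the work, as an engineer would, in place of code of your own. Each camera call takes 0.05 s, during which the arm holds its last target. There are 200 camera calls.

## Working session

There is one attempt and no reset: what is moved stays moved. The work goes in short steps, Python scripts to look and compute and a tool call to move; the robot and the scene stay as the last step left them, time stands still between calls to the robot, and variables do not carry over. Pictures are saved under pics/ and viewed, at most 10 in all, crops included, and the job is handed in when it is done.

Besides the shell and the picture viewer there is one more tool, called in YAML: its name, and indented under it one key for each argument. servo_tool: Moves the arm, as the interface text tells. Its arguments: {"type":"object","properties":{"plan":{"type":"array","items":{"type":"array"}},"hand":{"type":"number"},"grip_force":{"type":"number"}},"required":["plan"]}

```bash
mkdir -p pics
python3 - <<'E'
from workcell import ctrl
import cv2,numpy as np
o=ctrl.get_obs();print({k:np.round(v,3) for k,v in o.items()})
for n in("scene","side"):
    cv2.imwrite(f"pics/{n}0.png",cv2.cvtColor(ctrl.camera(n),cv2.COLOR_RGB2BGR))
    c=ctrl.calibration(n);print(n,np.round(c["K"],1).tolist(),np.round(c["camera_from_world"],3).tolist())
E
```

```text
{'time': np.float64(0.0), 'joints': array([-1.257,  0.435,  0.025,  1.574, -0.012,  1.134, -0.075]), 'dq': array([-0.   , -0.001,  0.001, -0.   ,  0.001, -0.001,  0.002]), 'tau': array([-2.0000e-03, -6.7044e+01,  1.0240e+00, -3.1624e+01,  1.6000e-02,
        1.2000e-02, -0.0000e+00]), 'eef_pos': array([0.253, 0.571, 0.25 ]), 'orientation': array([-6.500e-01, -3.073e+00,  3.000e-03]), 'ft_force': array([-0.034,  0.921,  0.356]), 'torque': array([-0.033, -0.011,  0.006]), 'grasp_force': np.float64(0.0), 'width': np.float64(1.001)}
scene [[423.0, 0.0, 321.5], [0.0, 423.0, 202.5], [0.0, 0.0, 1.0]] [[0.66, 0.751, -0.016, -0.354], [0.59, -0.531, -0.607, -0.26], [-0.465, 0.392, -0.794, 1.694], [0.0, 0.0, 0.0, 1.0]]
side [[469.0, 0.0, 316.2], [0.0, 469.0, 190.9], [0.0, 0.0, 1.0]] [[0.813, -0.582, 0.023, -0.432], [-0.301, -0.454, -0.839, 0.237], [0.499, 0.675, -0.544, 1.286], [0.0, 0.0, 0.0, 1.0]]
```

View pics/scene0.png

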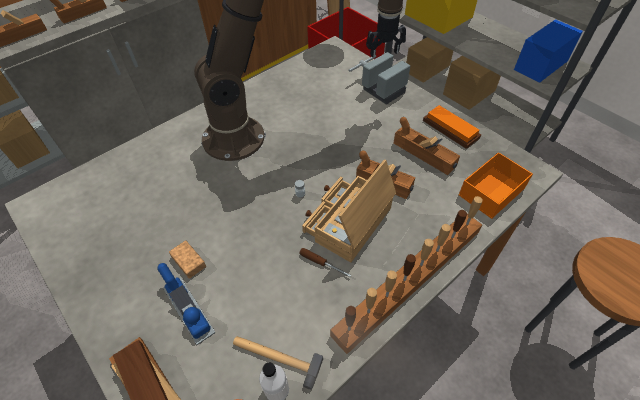

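View pics/side0.png

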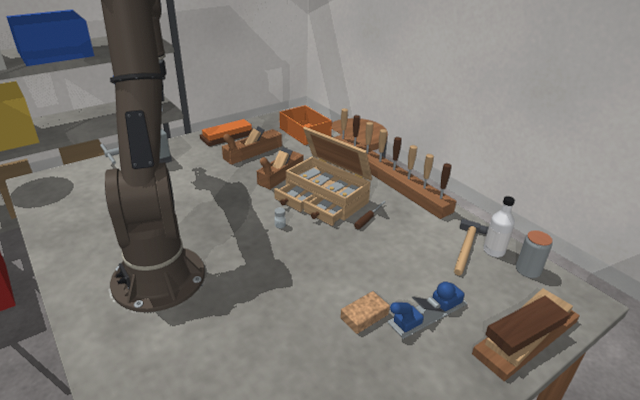

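The scene view shows the chest around (350,215), jar at (299,188), knobs near (326,188) and (308,213), and the lid standing open. In the side view the chest is around (325,180), knobs near (284,210) and (315,216), jar (280,217). Next I'll enlarge both.

Run:
```python
import cv2
a=cv2.imread("pics/scene0.png")[150:270,285:425];b=cv2.imread("pics/side0.png")[120:235,260:400]
cv2.imwrite("pics/a.png",cv2.resize(a,None,fx=5,fy=5,interpolation=cv2.INTER_CUBIC))
cv2.imwrite("pics/b.png",cv2.resize(b,None,fx=5,fy=5,interpolation=cv2.INTER_CUBIC))
```

```text
(no output)
```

View pics/a.png

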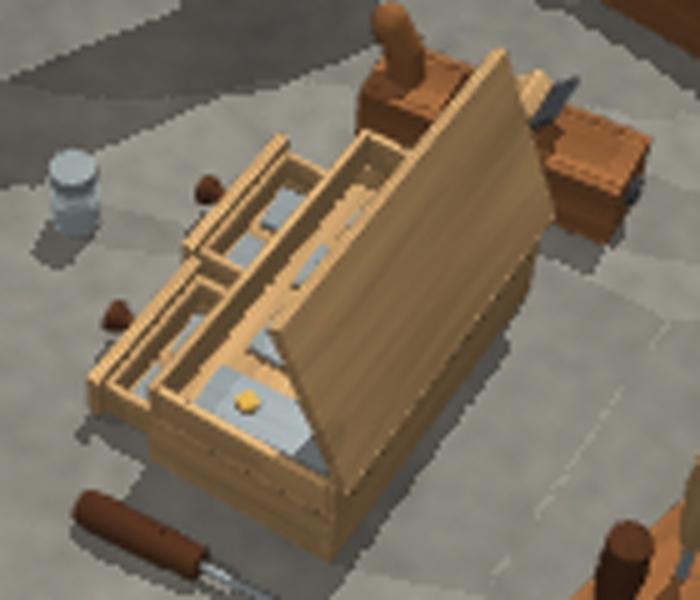

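View pics/b.png

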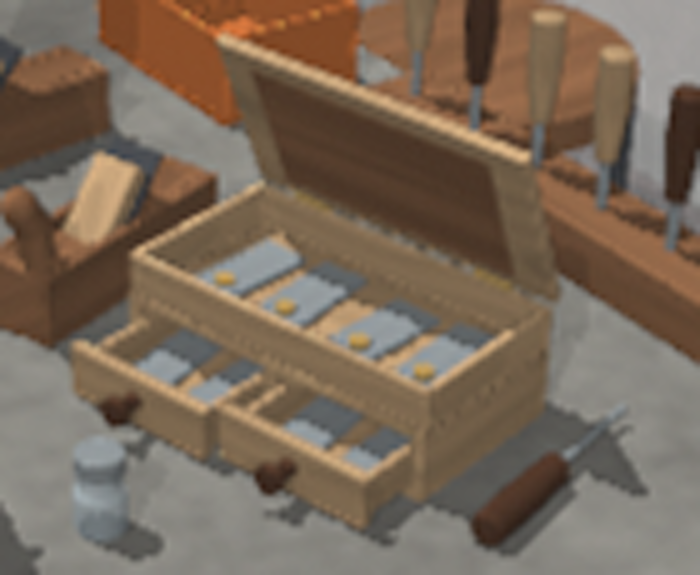

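The crops show both drawers out by a few cm (left more visible), knobs at crop-a (207,187)/(117,313) and crop-b (115,410)/(270,476). The lid's free-edge corners are at a (500,50)/(275,330) and b (222,37)/(530,160).

```bash
cat > h.py <<'E'
from workcell import ctrl
import numpy as np,cv2
C={n:ctrl.calibration(n) for n in("scene","side")}
OFF={"scene":(285,150),"side":(260,120)}
def px(n,p): return np.array([(p[i]+.5)/5-.5+OFF[n][i] for i in(0,1)])
def plane(n,p,z):
    c=C[n];T=np.array(c["camera_from_world"]);R=T[:3,:3];o=-R.T@T[:3,3]
    d=R.T@np.linalg.inv(c["K"])@np.r_[px(n,p),1];return o+d*(z-o[2])/d[2]
def tri(a,b):
    P=[np.array(C[n]["K"])@np.array(C[n]["camera_from_world"])[:3] for n in("scene","side")]
    X=cv2.triangulatePoints(P[0],P[1],px("scene",a),px("side",b)).ravel();return X[:3]/X[3]
E
python3 - <<'E'
from h import *
np.set_printoptions(precision=4,suppress=True)
for k,a,b in [("kL",(207,187),(118,409)),("kR",(117,313),(272,475)),("lidL",(500,50),(222,37)),("lidR",(275,330),(530,160)),("jarcap",(73,165),(100,452)),
 ("rimFL",(368,133),(135,253)),("rimFR",(155,388),(432,388)),("dLl",(283,137),(75,347)),("dLr",(187,245),(210,412)),("dRl",(190,262),(222,405)),("dRr",(92,378),(362,480))]:print(k,tri(a,b))
for k,n,p,z in [("rimFL","scene",(368,133),.086),("rimFL","side",(135,253),.086),("rimFR","scene",(155,388),.086),("rimFR","side",(432,388),.086),("rimBR","side",(548,308),.086),("rimBL","side",(263,187),.086),("rimBR","scene",(335,485),.086),("botBR","scene",(333,558),0),
 ("dLl","scene",(283,137),.044),("dLl","side",(75,347),.044),("dLr","scene",(187,245),.044),("dLr","side",(210,412),.044),("dRl","side",(222,405),.044),("dRr","side",(362,480),.044),("dRr","scene",(92,378),.044),("kL","scene",(207,187),.026),("kL","side",(118,409),.026),("kR","scene",(117,313),.026),("kR","side",(272,475),.026)]:print(k,n,plane(n,p,z))
E
```

```text
kL [0.4595 0.0893 0.0285]
kR [ 0.5011 -0.029   0.0287]
lidL [0.6152 0.1965 0.2168]
lidR [ 0.6785 -0.0526  0.2152]
jarcap [0.4013 0.017  0.0589]
rimFL [0.5299 0.1757 0.0825]
rimFR [ 0.5937 -0.0728  0.0851]
dLl [0.4672 0.1554 0.0389]
dLr [0.4975 0.0371 0.0419]
dRl [0.5073 0.033  0.0429]
dRr [ 0.536  -0.0788  0.0399]
rimFL scene [0.5324 0.1729 0.086 ]
rimFL side [0.5268 0.1712 0.086 ]
rimFR scene [ 0.5941 -0.073   0.086 ]
rimFR side [ 0.5929 -0.0739  0.086 ]
rimBR side [ 0.7182 -0.0416  0.086 ]
rimBL side [0.655  0.1997 0.086 ]
rimBR scene [ 0.7201 -0.0382  0.086 ]
botBR scene [ 0.7227 -0.0375  0.    ]
dLl scene [0.4701 0.1527 0.044 ]
dLl side [0.4632 0.148  0.044 ]
dLr scene [0.4974 0.0379 0.044 ]
dLr side [0.4955 0.0324 0.044 ]
dRl side [0.5066 0.0348 0.044 ]
dRr side [ 0.5325 -0.083   0.044 ]
dRr scene [ 0.5385 -0.0807  0.044 ]
kL scene [0.4571 0.0919 0.026 ]
kL side [0.4614 0.0911 0.026 ]
kR scene [ 0.4988 -0.0268  0.026 ]
kR side [ 0.5033 -0.0272  0.026 ]
```

servo_tool:
  plan:
    - [[-11.5,-12.8,0],-7.7]
    - [[-11.5,-12.8,0],-7.7]
    - [[-11.5,-12.8,0],-7.7]
    - [[-11.5,-12.8,0],-7.7]
    - [[-11.5,-12.8,0],-7.7]
  hand: 1

```text
time: 0.6
eef_pos: [0.3305, 0.3326, 0.2501]
orientation: [0.409, -3.115, 0.0]
ft_force: [1.2, 0.4, 0.4]
width: 0.143
grasp_force: 0.0
```

```bash
cat > g.py <<'E'
import sys
from workcell import ctrl
import numpy as np
from scipy.spatial.transform import Rotation as R
O=np.array([.619,.067,0]);CH=R.from_euler("z",.251)
def show(targets=()):
    o=ctrl.get_obs();r=R.from_rotvec(o["orientation"]);p=o["eef_pos"]
    ty=CH.inv().apply(r.as_matrix()[:,1])
    print("t",round(float(o["time"]),2),"chest",(CH.inv().apply(p-O)*1e3).round(1),"turn off",(np.degrees(np.arctan2(-ty[0],ty[1]))/5).round(2),"F",CH.inv().apply(o["ft_force"]).round(1),"w",round(float(o["width"]),2))
    for t in targets: print(t,"->",(r.inv().apply(CH.apply(np.array(t)/1e3)+O-p)/.03).round(2))
if __name__=="__main__": show(eval(sys.argv[1]) if len(sys.argv)>1 else ())
E
python3 g.py "[(-196,62,250)]"
```

```text
t 0.6 chest [-213.5  328.9  250.1] turn off 0.11 F [1.3 0.1 0.4] w 0.14
(-196, 62, 250) -> [-0.5 -8.9  0. ]
```

servo_tool:
  plan:
    - [[-0.5,-8.9,0],0]
    - [[-0.5,-8.9,0],0]
    - [[-0.5,-8.9,1],0]
    - [[-0.5,-8.9,2],0]
    - [[-0.5,-8.9,4],0]

```text
time: 1.1
eef_pos: [0.4017, 0.1169, 0.1837]
orientation: [-0.395, 3.111, 0.002]
ft_force: [0.7, 1.2, -0.6]
width: 0.004
grasp_force: 0.0
```

servo_tool:
  plan:
    - [[0,0,0],0]
    - [[0,0,0],0]

```text
time: 1.3
eef_pos: [0.399, 0.1186, 0.1818]
orientation: [0.396, -3.114, 0.001]
ft_force: [0.3, 0.3, 0.6]
width: -0.001
grasp_force: 0.0
```

```bash
python3 g.py "[(-196,62,130),(-196,62,42)]"
python3 - <<'E'
from workcell import ctrl
import cv2
a=ctrl.camera("side")[80:240,230:410]
cv2.imwrite("pics/c.png",cv2.cvtColor(cv2.resize(a,None,fx=3.7,fy=3.7,interpolation=cv2.INTER_CUBIC),cv2.COLOR_RGB2BGR))
E
```

```text
t 1.3 chest [-200.3  104.6  181.8] turn off 0.02 F [0.4 0.2 0.6] w -0.0
(-196, 62, 130) -> [-0.14 -1.42  1.73]
(-196, 62, 42) -> [-0.15 -1.42  4.66]
```

View pics/c.png

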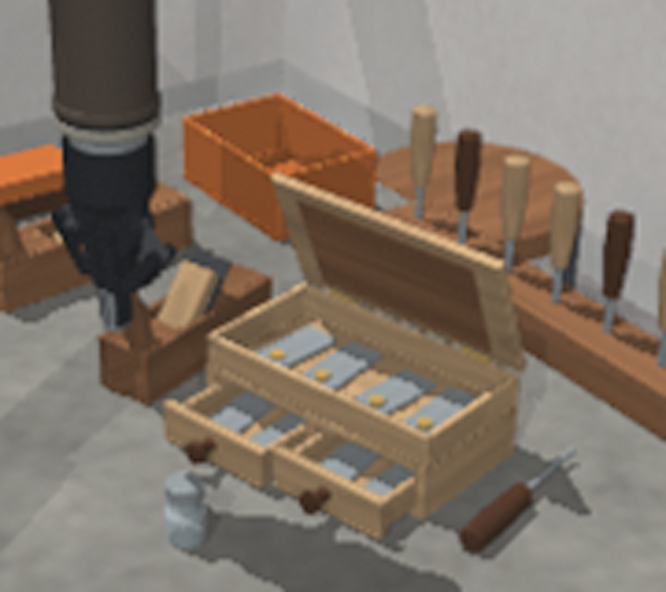

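The closed gripper shows left of the chest, with its tip at about crop (118,327), full-frame (262,168). I'll check the tip height against that.

Run:
```python
from h import *
c=C["side"];T=np.array(c["camera_from_world"])
for z in(.181,.163,.15):
    q=np.array(c["K"])@(T@[.399,.1186,z,1])[:3];q/=q[2];print(z,q[:2],(q[:2]-[230,80])*3.7)
```

```text
0.181 [260.83631426 162.53031456] [114.09436277 305.36216387]
0.163 [261.07069123 167.51515766] [114.96155756 323.80608335]
0.15 [261.23803899 171.07439094] [115.58074427 336.97524648]
```

servo_tool:
  plan:
    - [[-0.1,-1.4,0],0]
    - [[-0.1,-1.4,1],0]
    - [[-0.1,-1.4,2.5],0]
    - [[-0.1,-1.4,4],0]
    - [[-0.1,-1.4,4],0]

```text
time: 1.85
eef_pos: [0.4105, 0.0802, 0.0591]
orientation: [0.402, -3.108, 0.002]
ft_force: [-1.3, -0.6, 0.9]
width: 0.001
grasp_force: 0.0
```

```bash
python3 g.py "[(-196,62,45)]"
```

```text
t 1.85 chest [-198.7   64.5   59.1] turn off 0.07 F [-1.4 -0.2  0.9] w 0.0
(-196, 62, 45) -> [-0.09 -0.09  0.47]
```

servo_tool:
  plan:
    - [[-0.1,-0.1,0.7],0]
    - [[-0.3,-0.1,0.7],0]
    - [[-0.6,-0.1,0.7],0]
    - [[-0.9,-0.1,0.7],0]
    - [[-1.1,-0.1,0.7],0]

```text
time: 2.35
eef_pos: [0.4475, 0.0858, 0.043]
orientation: [-0.4, 3.113, 0.001]
ft_force: [-1.3, -0.7, 0.8]
width: -0.001
grasp_force: 0.9
```

servo_tool:
  plan:
    - [[-0.2,0,0],0]
    - [[-0.4,0,0],0]
    - [[-0.6,0,0],0]
    - [[-0.8,0,0],0]
    - [[-0.8,0,0],0]

```text
time: 2.85
eef_pos: [0.4701, 0.0912, 0.0414]
orientation: [-0.399, 3.115, 0.0]
ft_force: [-0.0, 0.4, 0.9]
width: 0.002
grasp_force: 0.0
```

```bash
python3 g.py "[(-110,62,38)]"
```

```text
t 2.85 chest [-138.2   60.5   41.4] turn off 0.05 F [0.  0.4 0.9] w 0.0
(-110, 62, 38) -> [-0.94  0.05  0.12]
```

servo_tool:
  plan:
    - [[-0.2,0,0],0]
    - [[-0.4,0,0],0]
    - [[-0.6,0,0],0]

```text
time: 3.15
eef_pos: [0.4866, 0.0954, 0.0413]
orientation: [0.399, -3.116, 0.0]
ft_force: [-2.2, -1.1, -0.3]
width: -0.001
grasp_force: 0.9
```

```bash
python3 g.py "[(-110,62,40)]"
python3 - <<'E'
from workcell import ctrl
import cv2
a=ctrl.camera("side")[80:240,230:410]
cv2.imwrite("pics/d.png",cv2.cvtColor(cv2.resize(a,None,fx=3.7,fy=3.7,interpolation=cv2.INTER_CUBIC),cv2.COLOR_RGB2BGR))
E
```

```text
t 3.15 chest [-121.2   60.4   41.3] turn off 0.04 F [-2.4 -0.5 -0.3] w -0.0
(-110, 62, 40) -> [-0.37  0.05  0.04]
```

View pics/d.png

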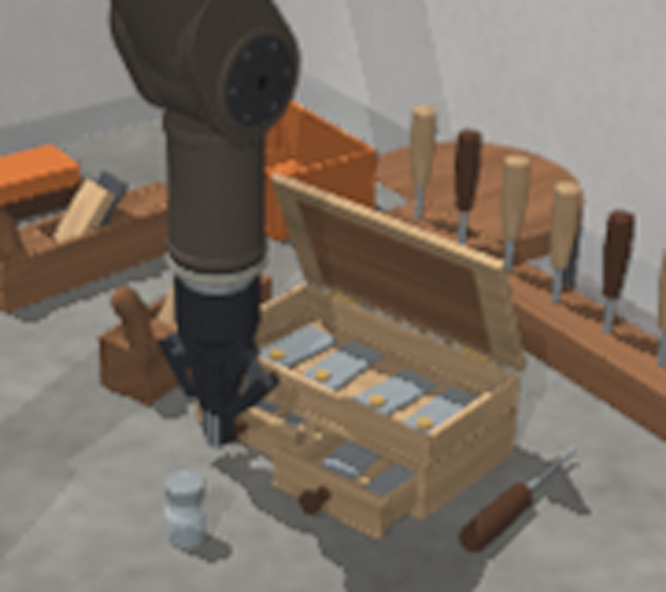

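The left drawer is moving in: the fingers are on its knob at crop (215,430) and it stands much less far out than the right one.

servo_tool:
  plan:
    - [[-0.2,0,0],0]
    - [[-0.3,0,0],0]
    - [[-0.4,0,0],0]
    - [[-0.4,0,0],0]

```text
time: 3.6
eef_pos: [0.4982, 0.0986, 0.0414]
orientation: [-0.4, 3.116, 0.0]
ft_force: [-0.2, -0.9, 0.3]
width: 0.003
grasp_force: 0.5
```

servo_tool:
  plan:
    - [[-0.1,0,0],0]
    - [[-0.2,0,0],0]
    - [[-0.2,0,0],0]

```text
time: 3.9
eef_pos: [0.4985, 0.0986, 0.0406]
orientation: [0.398, -3.106, 0.002]
ft_force: [-16.2, -4.9, 12.0]
width: -0.0
grasp_force: 8.4
```

```bash
python3 g.py "[(-110,62,40)]"
```

```text
t 3.9 chest [-108.9   60.6   40.6] turn off 0.05 F [-16.9  -0.7  12. ] w -0.0
(-110, 62, 40) -> [0.04 0.05 0.02]
```

servo_tool:
  plan:
    - [[0.7,0,0],0]
    - [[1.7,0,-0.5],0]
    - [[2.5,0,-1.8],0]
    - [[2.5,-1.5,-1.8],0]
    - [[2.5,-3,-1.8],0]

```text
time: 4.4
eef_pos: [0.4552, -0.0051, 0.0972]
orientation: [-0.407, 3.11, 0.001]
ft_force: [2.0, -0.6, -0.7]
width: -0.001
grasp_force: 0.0
```

```bash
python3 g.py "[(-187,-63,85),(-187,-63,40)]"
```

```text
t 4.4 chest [-176.6  -29.1   97.2] turn off 0.11 F [ 1.8 -1.1 -0.7] w -0.0
(-187, -63, 85) -> [ 0.36 -1.13  0.4 ]
(-187, -63, 40) -> [ 0.37 -1.13  1.9 ]
```

servo_tool:
  plan:
    - [[0.2,-1.1,0],0]
    - [[0.2,-1.1,0.6],0]
    - [[0.2,-1.1,1.2],0]
    - [[0.2,-1.1,1.8],0]
    - [[0.2,-1.1,1.8],0]

```text
time: 4.9
eef_pos: [0.4558, -0.0394, 0.0401]
orientation: [0.399, -3.114, -0.0]
ft_force: [-0.1, 0.4, -0.2]
width: -0.001
grasp_force: 0.0
```

servo_tool:
  plan:
    - [[0,0,0],0]

```text
time: 5.0
eef_pos: [0.4567, -0.0393, 0.0417]
orientation: [-0.4, 3.116, 0.0]
ft_force: [-0.4, 0.3, 0.2]
width: 0.0
grasp_force: 0.0
```

```bash
python3 g.py "[(-153,-63,40),(-110,-63,40)]"
```

```text
t 5.0 chest [-183.6  -62.7   41.7] turn off 0.05 F [-0.4  0.4  0.2] w 0.0
(-153, -63, 40) -> [-1.02 -0.01  0.06]
(-110, -63, 40) -> [-2.45 -0.02  0.06]
```

servo_tool:
  plan:
    - [[-0.3,0,0],0]
    - [[-0.6,0,0],0]
    - [[-0.8,0,0],0]
    - [[-1.0,0,0],0]
    - [[-1.2,0,0],0]

```text
time: 5.5
eef_pos: [0.4914, -0.0303, 0.0415]
orientation: [0.399, -3.115, 0.0]
ft_force: [-1.6, -0.7, 1.6]
width: 0.004
grasp_force: 0.9
```

servo_tool:
  plan:
    - [[-0.2,0,0],0]
    - [[-0.4,0,0],0]
    - [[-0.6,0,0],0]
    - [[-0.8,0,0],0]
    - [[-1.0,0,0],0]

```text
time: 6.0
eef_pos: [0.5207, -0.0228, 0.0414]
orientation: [0.399, -3.116, 0.0]
ft_force: [-1.2, -0.9, 1.0]
width: -0.0
grasp_force: 0.9
```

```bash
python3 g.py "[(-110,-63,40)]"
```

```text
t 6.0 chest [-117.5  -62.5   41.4] turn off 0.05 F [-1.4 -0.6  1. ] w -0.0
(-110, -63, 40) -> [-0.25 -0.02  0.05]
```

servo_tool:
  plan:
    - [[-0.1,0,0],0]
    - [[-0.2,0,0],0]
    - [[-0.3,0,0],0]
    - [[-0.3,0,0],0]

```text
time: 6.4
eef_pos: [0.5282, -0.0207, 0.0412]
orientation: [0.399, -3.114, -0.0]
ft_force: [-3.1, -1.6, 1.5]
width: -0.002
grasp_force: 2.0
```

```bash
python3 g.py "[(-110,-63,40)]"
```

```text
t 6.4 chest [-109.7  -62.4   41.2] turn off 0.04 F [-3.4 -0.8  1.5] w -0.0
(-110, -63, 40) -> [ 0.01 -0.02  0.04]
```

servo_tool:
  plan:
    - [[-0.05,0,0],0]
    - [[-0.1,0,0],0]
    - [[-0.1,0,0],0]
    - [[-0.1,0,0],0]

```text
time: 6.8
eef_pos: [0.5283, -0.0206, 0.0409]
orientation: [0.397, -3.11, -0.0]
ft_force: [-11.6, -3.7, 8.5]
width: 0.0
grasp_force: 6.2
```

```bash
python3 g.py "[(-110,-63,40)]"
```

```text
t 6.8 chest [-109.6  -62.4   40.9] turn off 0.04 F [-12.2  -0.7   8.5] w 0.0
(-110, -63, 40) -> [ 0.01 -0.02  0.03]
```

servo_tool:
  plan:
    - [[0.7,0,0],0]
    - [[1.7,0,-0.8],0]
    - [[2.5,0,-2.3],0]
    - [[2.5,0.5,-3.9],0]
    - [[2.5,1,-5.5],0]

```text
time: 7.3
eef_pos: [0.4512, -0.0101, 0.207]
orientation: [-0.397, 3.116, 0.0]
ft_force: [1.7, 1.4, -1.3]
width: -0.002
grasp_force: 0.0
```

servo_tool:
  plan:
    - [[0,0.5,-1.5],0]
    - [[0,1,-3],0]
    - [[-1,1,-3],0]
    - [[-2.6,1,-3],0]
    - [[-4,1,-3],0]

```text
time: 7.8
eef_pos: [0.5626, 0.0506, 0.2963]
orientation: [-0.401, 3.112, 0.002]
ft_force: [0.1, -0.5, 0.2]
width: -0.002
grasp_force: 0.0
```

```bash
python3 g.py "[(90,0,290),(90,0,222)]"
python3 - <<'E'
from workcell import ctrl
import cv2
a=ctrl.camera("scene")[130:280,270:430]
cv2.imwrite("pics/e.png",cv2.cvtColor(cv2.resize(a,None,fx=4,fy=4,interpolation=cv2.INTER_CUBIC),cv2.COLOR_RGB2BGR))
E
```

```text
t 7.8 chest [-58.7  -1.9 296.3] turn off 0.06 F [-0.  -0.5  0.2] w -0.0
(90, 0, 290) -> [-4.96  0.04  0.23]
(90, 0, 222) -> [-4.95  0.03  2.5 ]
```

View pics/e.png

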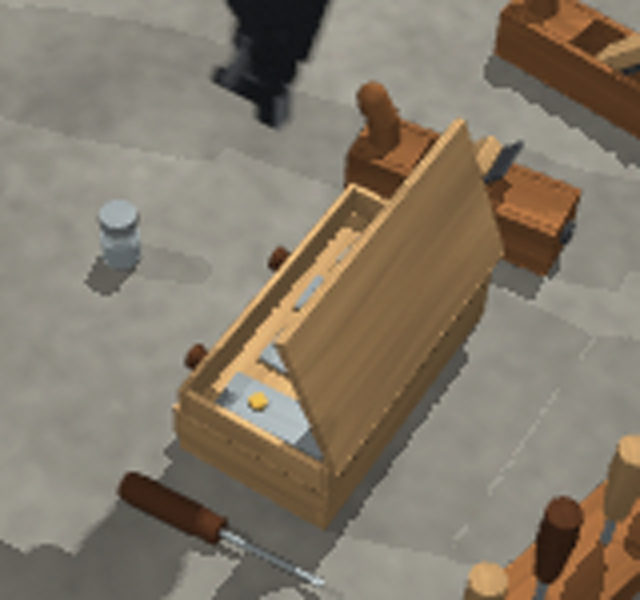

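Both drawers look flush (knobs at (279,258) and (196,356), no drawer interiors visible), and the jar and screwdriver are undisturbed. Now I'll go behind the lid.

servo_tool:
  plan:
    - [[-1.5,0,0],0]
    - [[-3,0,0],0]
    - [[-4.5,0,0],0]
    - [[-5,0,0.5],0]
    - [[-5,0,1.5],0]

```text
time: 8.35
eef_pos: [0.7091, 0.0888, 0.2507]
orientation: [-0.401, 3.11, 0.001]
ft_force: [0.9, -0.0, -1.4]
width: 0.0
grasp_force: 0.0
```

servo_tool:
  plan:
    - [[0,0,0.5],0]
    - [[0,0,1],0]
    - [[0,0,1],0]

```text
time: 8.65
eef_pos: [0.7043, 0.0871, 0.2182]
orientation: [0.399, -3.113, -0.0]
ft_force: [-0.5, -0.5, 0.3]
width: 0.003
grasp_force: 0.0
```

```bash
python3 g.py "[(90,0,222),(57,0,222)]"
```

```text
t 8.65 chest [ 87.6  -1.7 218.2] turn off 0.05 F [-0.6 -0.3  0.3] w 0.0
(90, 0, 222) -> [-0.08  0.06 -0.13]
(57, 0, 222) -> [ 1.02  0.06 -0.12]
```

servo_tool:
  plan:
    - [[0.4,0,-0.1],0]
    - [[0.8,0,-0.1],0]
    - [[1.1,0,-0.1],0]
    - [[1.35,0,-0.05],0]
    - [[1.6,0,0.05],0]

```text
time: 9.15
eef_pos: [0.6595, 0.0751, 0.2197]
orientation: [-0.399, 3.113, 0.0]
ft_force: [1.5, 0.1, 2.9]
width: -0.003
grasp_force: 1.0
```

```bash
python3 g.py "[(30,0,212),(19,0,206),(10,0,199),(-7,0,181)]"
```

```text
t 9.15 chest [ 41.2  -2.2 219.7] turn off 0.05 F [ 1.5 -0.3  2.9] w -0.0
(30, 0, 212) -> [0.37 0.08 0.26]
(19, 0, 206) -> [0.74 0.08 0.45]
(10, 0, 199) -> [1.04 0.08 0.69]
(-7, 0, 181) -> [1.61 0.08 1.29]
```

servo_tool:
  plan:
    - [[0.35,0,0.2],0]
    - [[0.7,0,0.4],0]
    - [[1.0,0,0.6],0]
    - [[1.3,0,0.9],0]
    - [[1.6,0,1.2],0]

```text
time: 9.65
eef_pos: [0.6127, 0.0631, 0.1827]
orientation: [-0.4, 3.114, 0.001]
ft_force: [2.0, 0.5, 0.0]
width: 0.002
grasp_force: 0.8
```

```bash
python3 g.py "[(-15,0,172),(-21,0,161),(-26,0,151),(-30,0,139),(-34,0,115)]"
```

```text
t 9.65 chest [ -7.1  -2.2 182.7] turn off 0.05 F [ 2.1 -0.   0. ] w 0.0
(-15, 0, 172) -> [0.26 0.08 0.36]
(-21, 0, 161) -> [0.46 0.08 0.72]
(-26, 0, 151) -> [0.63 0.08 1.06]
(-30, 0, 139) -> [0.76 0.08 1.46]
(-34, 0, 115) -> [0.9  0.08 2.26]
```

servo_tool:
  plan:
    - [[0.25,0,0.35],0]
    - [[0.45,0,0.7],0]
    - [[0.6,0,1.05],0]
    - [[0.7,0,1.4],0]
    - [[0.8,0,1.8],0]

```text
time: 10.15
eef_pos: [0.5894, 0.0568, 0.1278]
orientation: [-0.4, 3.116, -0.0]
ft_force: [0.8, 0.5, 0.0]
width: -0.0
grasp_force: 0.8
```

servo_tool:
  plan:
    - [[0.05,0,0.2],0]
    - [[0.05,0,0.3],0]
    - [[0.05,0,0.3],0]

```text
time: 10.45
eef_pos: [0.5879, 0.0564, 0.119]
orientation: [0.399, -3.115, 0.0]
ft_force: [-0.3, 0.1, -0.6]
width: 0.001
grasp_force: 0.0
```

```bash
python3 g.py "[(-34,0,115)]"
```

```text
t 10.45 chest [-32.8  -2.5 119. ] turn off 0.05 F [-0.2  0.2 -0.6] w 0.0
(-34, 0, 115) -> [0.04 0.08 0.13]
```

servo_tool:
  plan:
    - [[0,0,0.1],0]
    - [[0,0,0.2],0]
    - [[0,0,0.25],0]
    - [[0,0,0.25],0]

```text
time: 10.85
eef_pos: [0.5886, 0.0565, 0.1153]
orientation: [-0.399, 3.114, 0.001]
ft_force: [-11.4, -2.4, 33.0]
width: -0.003
grasp_force: 16.6
```

```bash
python3 g.py "[(-34,0,115)]"
```

```text
t 10.85 chest [-32.1  -2.6 115.3] turn off 0.04 F [-11.6   0.5  33. ] w -0.0
(-34, 0, 115) -> [0.06 0.09 0.01]
```

servo_tool:
  plan:
    - [[0,0,-0.5],0]
    - [[0,0,-1.5],0]
    - [[0,0,-3],0]
    - [[1,0,-4.5],0]
    - [[2,0,-5],0]

```text
time: 11.35
eef_pos: [0.5316, 0.0415, 0.2658]
orientation: [-0.399, 3.11, 0.0]
ft_force: [0.3, 0.3, 0.4]
width: -0.003
grasp_force: 0.0
```

servo_tool:
  plan:
    - [[1.5,0,-1],0]
    - [[3,0,-2],0]
    - [[4,0,-2],0]
    - [[4,0,-2],0]
    - [[4,0,-2],0]

```text
time: 11.85
eef_pos: [0.4138, 0.011, 0.3228]
orientation: [-0.399, 3.114, 0.001]
ft_force: [0.8, -0.7, 0.3]
width: 0.0
grasp_force: 0.0
```

```bash
python3 g.py
python3 - <<'E'
from workcell import ctrl
import cv2,numpy as np
a=ctrl.camera("side")[110:240,255:395];b=ctrl.camera("scene")[150:280,285:425]
cv2.imwrite("pics/f.png",cv2.cvtColor(cv2.resize(np.hstack([a,b]),None,fx=2.85,fy=2.85,interpolation=cv2.INTER_CUBIC),cv2.COLOR_RGB2BGR))
E
```

```text
t 11.85 chest [-212.7   -3.2  322.8] turn off 0.05 F [ 0.6 -0.9  0.3] w 0.0
```

View pics/f.png

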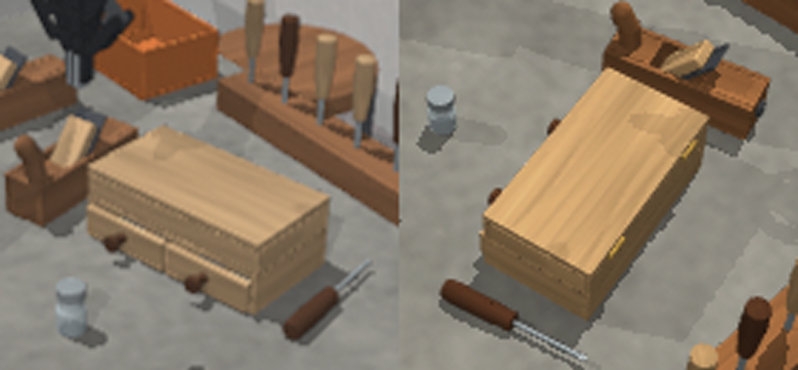

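The lid lies flat and both drawer fronts are flush (knobs at (115,242) and (197,283) in the side half). The jar, smoother and screwdriver haven't moved, and the arm is clear.

```bash
python3 -c "
from workcell import ctrl
print(ctrl.finish_job())"
```

```text
the job is handed in; nothing more can be done
None
```

I pushed both drawers home, then swung the lid shut, and handed the job in at about 12 s; the last pictures show everything closed and nothing near the chest disturbed, but no verdict was returned.

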